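# Set the twist-lock press onto the filled mould

## Robot

A 6-joint arm with a two-finger parallel gripper is mounted at the origin on a cart in front of the work surface, level with it; the furniture and walls round the work are solid. World frame = base frame: x ahead of the robot, y to its left, z up, the work surface at z = 0. Lengths are in m, angles in rad, forces in N, time in s.
With the tool pointing down it reaches from about 0.275 to 0.85 m from the base axis. Payload 19 kg.
Tool frame: the origin (TCP) lies on the centre line of the jaws, within the pads' length; the fingertips stand 25 mm ahead of it and the grasp point (between the pads) lies 6 mm ahead of it; z points along the fingers, y is the line along which they close (so a half turn about z gives the same grasp; the last joint's range is limited). The gripper opens to 85 mm and grips with 20 to 120 N. Pads are 22 mm wide; open, the fingers measure 114 mm over their backs; the gripper's body (76 mm by 85 mm) begins 54 mm behind the grasp point. The pads swing forward as they close: fully open they stand 13 mm farther back than shut.
Start: joints at [1.113, 0.15, 1.437, -0, 1.554, -0.134], TCP at [0.183, 0.545, 0.256] pointing down, gripper open.
Joint ranges: [-2.8, 2.8], [-0.68, 2.1], [0.12, 2.68], [-1.39, 4.53], [0.16, 2.79], [-2.81, 2.81]. Speed limits (rad/s): [1.89, 1.89, 2.22, 3.01, 3.01, 3.01].

## Interface

Orientations are given as a 3x3 rotation matrix whose columns are the frame's x, y, z axes.
In Python, from rig import get_obs, read_camera, camera_info, hand_in gives the robot as it stands. The module is installed in compiled form; this text tells all that it offers.
- The arm moves only by the tool play_rows, never from a script. Its argument "increments" is a list of rows, each a list of 2 entries, a list of its own where there are three numbers: the shift along the tool's x, y, z in mm, then the turn, a rotation vector about the tool's x, y, z in degrees. A call has 1 to 8 rows; each row is the pose to reach, as a shift and turn from the pose commanded when the call began, along the tool's axes at that moment; what a row does not reach only later rows make up. A row lasts 1/8 s, in which the tool goes at most 62.5 mm and 10.7 degrees, less where a joint would pass 70% of its speed; a pose out of reach is approached as far as the arm can. A call with a gripper value outside its range is refused whole. "grip" is the gripper's target within -1 to 1 (shut at 1, half-way at 0, fully open at -1), set as the call begins (left out, the last holds). The fingers move at their own pace and stop on an object; "newtons" is the grip in N (left out, the last holds). Time passes only in rows, so rows that repeat a pose let the fingers close. It gives the time, the measured TCP pose, the force, the opening and the grip force at its end, in the units of the state.
- get_obs(): the state, without advancing time (a new reading comes with each control period).
- read_camera(name): name is "side" or "top" or "wrist"; returns the picture (420x560x3 uint8, blue, green, red); there is no depth.
- camera_info(name): a dict with "fovy" (degrees; the focal length in pixels is half the picture's height over the tangent of half this angle, whatever the lens; pixels are square), "cx", "cy" (the principal point, pixels), "R" (3x3) and "t" (3): a world point X has camera coordinates R X + t; the wrist camera has in their place "tool_from_camera" (4x4, takes a point from camera to tool coordinates, whose origin is the TCP and whose axes are the flange's). Camera axes: x right, y down, z forward; pixel columns grow to the right and rows downward; lengths in m; the calibration is good to about 2 mm. A picture is of the moment at which its call begins: read the wrist's pose just before it. camera_info takes no time and is no camera call.
- hand_in(): hands the job in; it is judged then, once.
The state is a dict: "t": time; "q": joint angles; "qd": joint speeds; "tau": joint torques, N m; "position": TCP position; "ee_rot": TCP orientation; "force": force on the tool from outside, world axes, zero at the start; "moment": the same for the moment, N m; "finger_gap": finger opening in m; "finger_force": force on a finger pad.
Only numpy, scipy, OpenCV 4.12 (cv2) and the standard library are available. Lean on these libraries where they do the work, as an engineer would, in place of code of your own. Each camera call takes 0.05 s, during which the arm holds its last target. There are 200 camera calls.

## Task

Set the little tabletop press onto the filled mould standing in it: twist the handle on top of the ram anticlockwise to free the lock, then push the ram down until its sprung foot bears on the mould's lid with about 13 N, never more than 25 N. Keep it there while you twist the handle back clockwise until the lock holds firmly, then let go, so that the foot stays pressed on the lid by itself. Leave the mould standing in its dish and do not disturb the things around the press.

Things in the scene. Friction and masses are not known exactly. Their poses are not given: they have to be found in the camera images.
- press: Tabletop press, fixed where it stands: wooden foot board 170 (x) x 200 (y) x 22 mm, steel columns at y = +-82, wooden bridge 48 (x) x 200 (y) mm from z = 176 to 200 mm, and in its middle an upright steel sleeve whose knurled collar, 38 mm across, ends at z = 222 mm. Origin: centre of the underside, on the ram's axis; z up, y along the bridge.
- handle (a point): Centre of the dark wooden paddle handle on top of the ram, on its vertical axis: 64 mm long (x), 14 mm thick (y), 34 mm tall (z, up). Below it a neck 12 mm thick and 8 mm long, then the steel rod, 21 mm wide. It turns and slides with the ram and lies about in line with the bridge while locked.
- spindle (a joint): Turn of rod and handle, rad, clockwise from above; 0 (a stop) is fully free. The oval rod, turned past about 0.75, wedges between sprung shoes in the sleeve and grips harder the further it goes: holding from 0.9 (about 0.4 N m to turn it), very firm at 1.05 (0.6 N m), stop at 1.45. It stays where left. Locked at the start; free below 0.7.
- ram (a joint): How far the ram (handle, rod and foot) has been slid down, m: 0 raised, 0.066 at most, up to 0.018 at the start. Unlocked it slides with about 4 N of drag and stays up by itself (it weighs about 2.8 N).
- foot: Round steel foot, 60 mm across, at the ram's lower end; it does not turn with the handle. Origin: centre of its flat underside, 150 mm above the press's origin when the ram is raised. It is stiffly sprung: when it bears on something it gives about 1 mm for each 10 N, 6 mm at most.
- mould: Filled round white plastic mould, 97 mm across its rim, 60 mm tall, loose in the press's steel dish (underside 26 mm above the press's). A flat white lid, 82 mm across, is let into its mouth and stands on the filling, its top 4 to 22 mm above the rim: not measured. The lid does not give below 25 N. Origin: centre of the underside, z up.
- salt_shaker: Bystander: salt shaker with a grey domed cap, 44 mm wide, 90 mm tall; origin under its centre
- spice_4: Bystander: small glass spice jar with a mustard-yellow cap, 42 mm wide, 96 mm tall; origin under its centre
- tumbler: Bystander: clear glass tumbler, 80 mm wide, 91 mm tall; origin under its centre
- mug_1: Bystander: cream mug with a green band, 86 mm wide without its handle, 90 mm tall; origin under its centre
- spoon_1: Bystander: steel spoon, 188 mm long, lying flat; origin under its middle
Mind the look-alikes: they are no part of the job. Leave any blue look-alike of the mould alone.

How it is judged:
On the way, in this order (a step that is already met when the one before it is completed fails the run):
1. the lock is freed: the handle is turned anticlockwise, its turn below 0.4 rad (value of joint spindle below 0.4 rad), for 0.2 s.
2. with the lock still free (turn below 0.6 rad) the foot bears on the mould's lid with more than 6 N (contact force between foot and mould above 6 N and value of joint spindle below 0.6 rad), for 0.3 s.
3. the lock is turned tight again (turn above 0.88 rad) with the foot still loaded above 6 N (contact force between foot and mould above 6 N and value of joint spindle above 0.88 rad), for 0.2 s.
At the end, for the whole second after the job is handed in: The lock is tight (handle turn above 0.88 rad), the ram at rest, and the foot by itself bears on the mould's lid with 8 to 18 N; the mould stands upright in its dish, within 15 mm of the press's axis (value of joint spindle above 0.88 rad and contact force between foot and mould between 8 and 18 N and velocity of joint ram between -0.005 and 0.005 m/s and horizontal distance between mould and press below 0.015 m and angle between mould's own z axis and vertical below 0.05 rad and linear speed of mould below 0.02 m/s); the robot touches nothing.
It fails at once if the foot is pressed on the lid with more than 25 N (contact force between foot and mould above 25 N).
It fails at once if a bystander is shifted by more than 25 mm (distance of any of salt_shaker, spice_4, tumbler, mug_1, spoon_1 from where it was at the start of the episode above 0.025 m).
It also fails if it takes over 51 s, if anything falls off the work surface, if the arm or the gripper's body presses on something with over 40 N, if the wrist force passes 120 N, or if a joint passes its speed limit or range.

## Working session

There is one attempt and no reset: what is moved stays moved. The work goes in short steps, Python scripts to look and compute and a tool call to move; the robot and the scene stay as the last step left them, time stands still between calls to the robot, and variables do not carry over. Pictures are saved under pics/ and viewed, at most 10 in all, crops included, and the job is handed in when it is done.

Besides the shell and the picture viewer there is one more tool, called as a command line: name --argument value ..., lists and objects as JSON in quotes. play_rows: Moves the arm, as the interface text tells. Its arguments: {"type":"object","properties":{"increments":{"type":"array"},"grip":{"type":"number"},"newtons":{"type":"number"}},"required":["increments"]}

```bash
mkdir -p pics
python3 - <<'E'
from rig import *
import cv2
for n in ("side","top"):
    cv2.imwrite(f"pics/{n}0.png",read_camera(n)); print(n,camera_info(n))
print(camera_info("wrist")); o=get_obs(); print(o)
E
```

```text
side {'fovy': 57.50381706779696, 'cx': 279.89427320631006, 'cy': 212.6004705381866, 'R': array([[-0.83649432, -0.54757655, -0.02090861],
       [-0.34946412,  0.56246452, -0.7493387 ],
       [ 0.42208065, -0.61951076, -0.66185674]]), 't': array([0.25996282, 0.52419325, 0.52086221])}
top {'fovy': 51.85633706388069, 'cx': 276.30176149457805, 'cy': 208.39350488053017, 'R': array([[-0.02103951, -0.99977015,  0.00412037],
       [-0.99903193,  0.02086436, -0.03872821],
       [ 0.03863334, -0.00493121, -0.99924129]]), 't': array([-0.34853129,  0.53456381,  1.03583368])}
{'fovy': 59.508432628673674, 'cx': 280.3113191017268, 'cy': 211.7319638084235, 'tool_from_camera': array([[-2.75759869e-04, -9.59791931e-01, -2.80712261e-01,
         7.07402522e-02],
       [ 9.99999902e-01, -3.61790670e-04,  2.54651949e-04,
         3.33702691e-04],
       [-3.45971963e-04, -2.80712163e-01,  9.59791937e-01,
        -1.17171900e-01],
       [ 0.00000000e+00,  0.00000000e+00,  0.00000000e+00,
         1.00000000e+00]])}
{'t': 0.1, 'q': array([ 1.11299887e+00,  1.50916790e-01,  1.43795301e+00, -1.61498570e-05,
        1.55379409e+00, -1.34012762e-01]), 'qd': array([ 0.00041135, -0.00063435, -0.00240784,  0.00031986,  0.00068573,
        0.00170463]), 'tau': array([ 3.68522335e-03, -7.14377975e+01, -5.71785700e+01, -1.07123465e-04,
        7.10956519e-03, -1.11419606e-04]), 'position': array([0.18288405, 0.54493623, 0.2557537 ]), 'ee_rot': array([[-9.48038144e-01,  3.18156355e-01, -4.58971838e-04],
       [ 3.18156660e-01,  9.48037659e-01, -9.68063094e-04],
       [ 1.27127161e-04, -1.06378569e-03, -9.99999426e-01]]), 'force': array([-0.57027184,  0.23072312,  0.25132823]), 'moment': array([-0.02091096,  0.01042257, -0.01779542]), 'finger_force': 0.0, 'finger_gap': 0.0853606971491406}
```

View pics/side0.png

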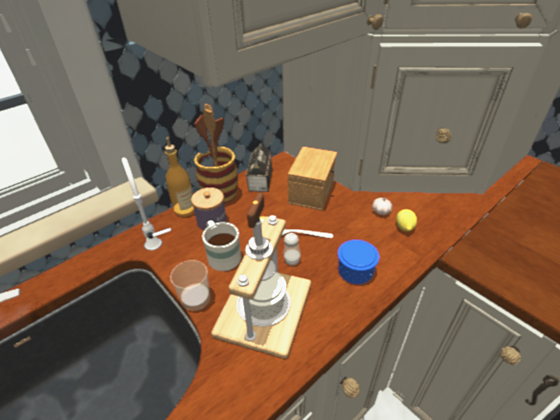

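View pics/top0.png

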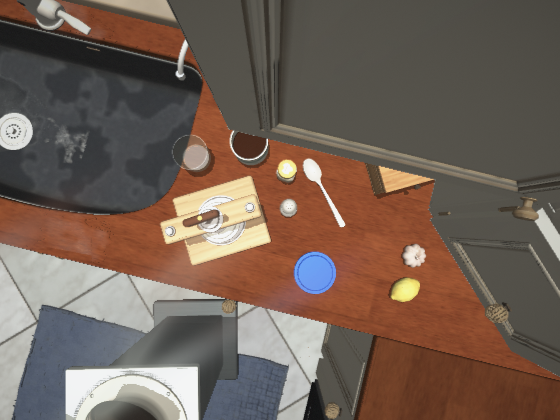

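Run:
```python
import cv2,numpy as np
s=cv2.imread("pics/side0.png");t=cv2.imread("pics/top0.png")
a=cv2.resize(s[180:360,200:320],None,fx=3.3,fy=3.3,interpolation=cv2.INTER_CUBIC)
b=cv2.resize(t[170:270,150:280],None,fx=3,fy=3,interpolation=cv2.INTER_CUBIC)
h=max(a.shape[0],b.shape[0]);c=np.zeros((h,a.shape[1]+b.shape[1],3),np.uint8)
c[:a.shape[0],:a.shape[1]]=a;c[:b.shape[0],a.shape[1]:]=b
print(c.shape);cv2.imwrite("pics/crop0.png",c)
```

```text
(594, 786, 3)
```

View pics/crop0.png

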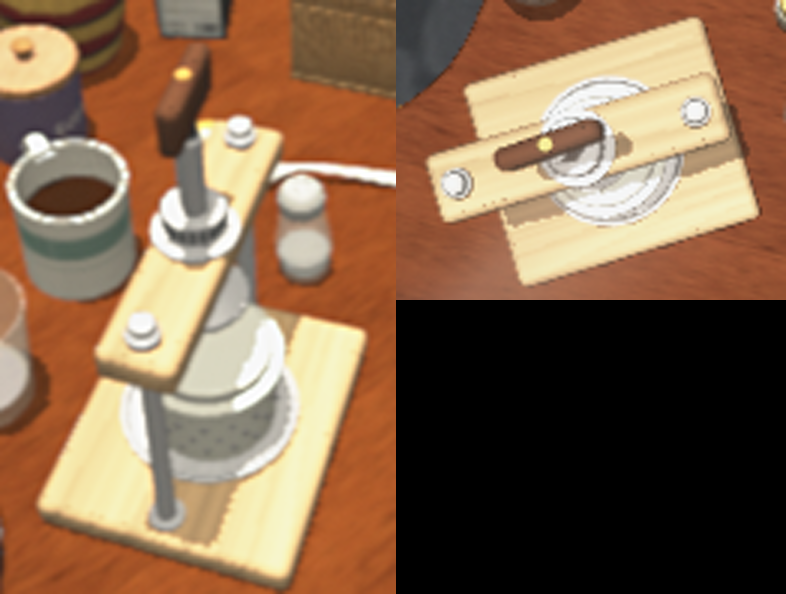

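```bash
cat > h.py <<'E'
import numpy as np,cv2
from rig import *
def cam(n):
    c=camera_info(n); f=210/np.tan(np.radians(c["fovy"]/2)); return c["R"],c["t"],np.array([[f,0,c["cx"]],[0,f,c["cy"]],[0,0,1]])
def tri(ps,pt):
    P=[]
    for n in("side","top"):
        R,t,K=cam(n);P.append(K@np.c_[R,t])
    X=cv2.triangulatePoints(P[0],P[1],np.float64(ps).reshape(2,1),np.float64(pt).reshape(2,1));return (X[:3]/X[3]).ravel()
def onplane(n,p,z):
    R,t,K=cam(n);d=R.T@np.linalg.solve(K,np.r_[p,1]);o=-R.T@t;return o+d*(z-o[2])/d[2]
def proj(n,X):
    R,t,K=cam(n);v=K@(R@X+t);return v[:2]/v[2]
E
python3 - <<'E'
from h import *
A=tri((243,279),(170,231.3));B=tri((272.7,218.8),(249.7,207.3));D=tri((255.5,202.4),(199.7,218.3))
print(A,B,D); C=(A+B)/2; d=B-A; print("mid",C,"bridge deg",np.degrees(np.arctan2(d[1],d[0])))
t=cv2.imread("pics/top0.png").astype(int)
m=np.zeros(t.shape[:2],np.uint8);r=t[205:232,178:225];
m[205:232,178:225]=((r[...,2]<130)&(r[...,2]-r[...,0]>18)&(r[...,1]<75))
n,l,st,ce=cv2.connectedComponentsWithStats(m);k=1+np.argmax(st[1:,4]);print(st[k],ce[k])
c=cv2.findContours((l==k).astype(np.uint8),0,1)[0][0];rc=cv2.minAreaRect(c);print(rc)
bx=cv2.boxPoints(rc);W=np.array([onplane("top",p,D[2])[:2] for p in bx]);print(W)
for i in range(2): e=W[i+1]-W[i];print(np.linalg.norm(e),np.degrees(np.arctan2(e[1],e[0])))
print(W.mean(0), [onplane("side",(255.5,202.4),z) for z in (D[2],)])
E
```

```text
[ 0.47965774 -0.14857886  0.20720114] [ 0.52313604 -0.30619975  0.2085491 ] [ 0.50128493 -0.22684693  0.3189935 ]
mid [ 0.50139689 -0.22738931  0.20787512] bridge deg -74.57896421722455
[217 211   2   5   5] [217.8 213. ]
((217.8529510498047, 212.9117889404297), (4.123105525970459, 0.7276068925857544), 75.96376037597656)
[[ 0.51289548 -0.25672277]
 [ 0.51317201 -0.25793291]
 [ 0.50629984 -0.25953204]
 [ 0.50602356 -0.25832229]]
0.0012413350053697726 -77.12843903032042
0.007055773661661705 -166.900603470277
[ 0.50959772 -0.2581275 ] [array([ 0.50162149, -0.22668113,  0.3189935 ])]
```

play_rows --increments '[[[0,0,-60],[0,0,0]],[[-60,-70,-100],[0,0,10]],[[-547,-631,-160],[0,0,56]],[[-547,-631,-160],[0,0,56]],[[-547,-631,-160],[0,0,56]],[[-547,-631,-160],[0,0,56]],[[-547,-631,-160],[0,0,56]],[[-547,-631,-160],[0,0,56]]]' --grip -1

```text
t: 1.1
position: [0.3466, 0.1454, 0.3774]
ee_rot: [[-0.266, 0.964, 0.0], [0.964, 0.266, 0.0], [-0.0, 0.0, -1.0]]
force: [0.9, 0.0, 0.5]
finger_gap: 0.0851
finger_force: 0.0
```

play_rows --increments '[[[-400,50,-43],[0,0,0]],[[-400,50,-43],[0,0,0]],[[-400,50,-43],[0,0,0]],[[-400,50,-43],[0,0,0]],[[-400,50,-43],[0,0,0]],[[-400,50,-43],[0,0,0]],[[-400,50,-43],[0,0,0]],[[-400,50,-43],[0,0,0]]]'

```text
t: 2.1
position: [0.5017, -0.2269, 0.4189]
ee_rot: [[-0.264, 0.964, -0.002], [0.964, 0.264, 0.001], [0.001, -0.002, -1.0]]
force: [-0.8, 0.7, -0.1]
finger_gap: 0.0856
finger_force: 0.0
```

Run:
```python
from h import *
o=get_obs();print(o["position"],o["ee_rot"],o["q"],o["force"])
np.savez("w1.npz",p=o["position"],R=o["ee_rot"]);cv2.imwrite("pics/w1.png",read_camera("wrist"))
```

```text
[ 0.50173027 -0.22689619  0.41891555] [[-2.64271579e-01  9.64446322e-01 -1.95555960e-03]
 [ 9.64447184e-01  2.64273821e-01  9.88882959e-04]
 [ 1.47052774e-03 -1.62470029e-03 -9.99997599e-01]] [-5.64517490e-01  1.00286477e-01  1.16983421e+00 -2.20836470e-04
  1.87365317e+00 -8.32033187e-01] [-0.84728022  0.68994318 -0.07222323]
```

View pics/w1.png

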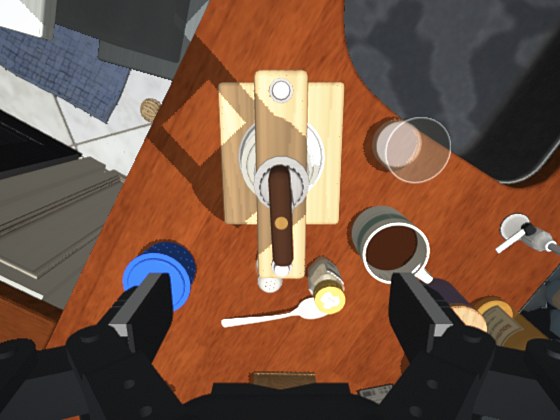

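The wrist view shows the handle (dark paddle, ends about (280,166) and (284,266), brass dot (281,222)) nearly in line with the bridge; the salt shaker and yellow-capped jar lie beyond its end, clear of the fingers.

Run:
```python
from h import *
im=cv2.imread("pics/w1.png").astype(int);d=np.load("w1.npz");c=camera_info("wrist");f=210/np.tan(np.radians(c["fovy"]/2));T=c["tool_from_camera"]
r=im[200:262,262:305]; m=((r.max(2)<110)).astype(np.uint8)
n,l,st,ce=cv2.connectedComponentsWithStats(m);k=1+np.argmax(st[1:,4]);print(st[k])
ys,xs=np.nonzero(l==k)
rows=np.unique(ys);mid=np.array([(xs[ys==y].min()+xs[ys==y].max())/2 for y in rows])+262;w=[np.ptp(xs[ys==y])+1 for y in rows];print(w,np.round(mid,1))
def pt(u,v,z):
    dc=T[:3,:3]@np.array([(u-c["cx"])/f,(v-c["cy"])/f,1]);dw=d["R"]@dc;o=d["p"]+d["R"]@T[:3,3];return o+dw*(z-o[2])/dw[2]
s,b=np.polyfit(rows+200,mid,1)
A,B=pt(s*205+b,205,.319),pt(s*258+b,258,.319);e=A-B;print(np.degrees(np.arctan2(e[1],e[0])),pt(281,222,.319), "tool", d["R"].T@(pt(281,222,.319)-d["p"]))
```

```text
[   6    0   25   62 1151]
[np.int64(24), np.int64(24), np.int64(22), np.int64(23), np.int64(24), np.int64(22), np.int64(21), np.int64(21), np.int64(22), np.int64(22), np.int64(22), np.int64(22), np.int64(22), np.int64(22), np.int64(22), np.int64(22), np.int64(22), np.int64(22), np.int64(21), np.int64(21), np.int64(21), np.int64(21), np.int64(21), np.int64(21), np.int64(21), np.int64(21), np.int64(21), np.int64(21), np.int64(21), np.int64(21), np.int64(21), np.int64(21), np.int64(21), np.int64(21), np.int64(21), np.int64(21), np.int64(21), np.int64(21), np.int64(21), np.int64(20), np.int64(20), np.int64(21), np.int64(21), np.int64(20), np.int64(21), np.int64(21), np.int64(21), np.int64(21), np.int64(21), np.int64(20), np.int64(20), np.int64(20), np.int64(20), np.int64(20), np.int64(20), np.int64(20), np.int64(20), np.int64(20), np.int64(20), np.int64(20), np.int64(19), np.int64(18)] [280.5 280.5 280.5 280.  279.5 279.5 280.  280.  280.5 280.5 280.5 280.5
 280.5 280.5 280.5 280.5 280.5 280.5 281.  281.  281.  281.  281.  281.
 281.  281.  281.  281.  281.  281.  281.  281.  281.  281.  281.  281.
 281.  281.  281.  281.5 281.5 282.  282.  281.5 282.  282.  282.  282.
 282.  282.5 282.5 282.5 282.5 282.5 282.5 282.5 282.5 282.5 282.5 282.5
 282.  282.5]
107.71000202176342 [ 0.50229    -0.22533606  0.319     ] tool [0.00120982 0.00111447 0.09991576]
```

play_rows --increments '[[[0.6,0.3,40],[0,0,-2.3]],[[0.6,0.3,80],[0,0,-2.3]],[[0.6,0.3,104],[0,0,-2.3]],[[0.6,0.3,104],[0,0,-2.3]],[[0.6,0.3,104],[0,0,-2.3]]]'

```text
t: 2.78
position: [0.5015, -0.2239, 0.3178]
ee_rot: [[-0.305, 0.952, 0.002], [0.952, 0.305, -0.001], [-0.001, 0.001, -1.0]]
force: [0.5, -0.3, -0.0]
finger_gap: 0.0854
finger_force: 0.0
```

play_rows --increments '[[[0,0,0],[0,0,0]],[[0,0,0],[0,0,0]],[[0,0,0],[0,0,0]],[[0,0,0],[0,0,0]],[[0,0,0],[0,0,0]],[[0,0,0],[0,0,0]],[[0,0,0],[0,0,0]],[[0,0,0],[0,0,0]]]' --grip 1 --newtons 70

```text
t: 3.78
position: [0.5014, -0.2243, 0.3162]
ee_rot: [[-0.305, 0.952, 0.0], [0.952, 0.305, -0.0], [-0.0, -0.0, -1.0]]
force: [0.1, -0.3, 1.3]
finger_gap: 0.0131
finger_force: 68.9
```

Run:
```python
from h import *
o=get_obs()
for k in("t","position","ee_rot","force","moment","finger_gap","finger_force","q"):print(k,np.round(o[k],4))
```

```text
t 3.775
position [ 0.5014 -0.2243  0.3162]
ee_rot [[-3.048e-01  9.524e-01  0.000e+00]
 [ 9.524e-01  3.048e-01 -1.000e-04]
 [-1.000e-04 -0.000e+00 -1.000e+00]]
force [ 0.0844 -0.3333  1.3284]
moment [-0.1023 -0.0222  0.0308]
finger_gap 0.0131
finger_force 68.9178
q [-5.6090e-01  8.3700e-02  1.3921e+00 -1.0000e-04  1.6657e+00 -8.7070e-01]
```

play_rows --increments '[[[0,-0.1,0],[0,0,-5]],[[0,-0.3,0],[0,0,-10]],[[-0.1,-0.4,0],[0,0,-15]],[[-0.1,-0.5,0],[0,0,-20]],[[-0.2,-0.6,0],[0,0,-25]],[[-0.2,-0.75,0],[0,0,-30]],[[-0.2,-0.75,0],[0,0,-30]]]'

```text
t: 4.65
position: [0.5007, -0.2248, 0.3163]
ee_rot: [[-0.74, 0.673, -0.0], [0.673, 0.74, -0.0], [-0.0, -0.0, -1.0]]
force: [-1.7, -0.1, 1.1]
finger_gap: 0.013
finger_force: 69.0
```

```bash
cat > s.py <<'E'
from h import *
o=get_obs()
for k in("t","position","ee_rot","force","moment","finger_gap","finger_force"):print(k,np.round(o[k],4).tolist())
R=o["ee_rot"];print("yaw",np.degrees(np.arctan2(R[1,0],R[0,0])),"force tool",np.round(R.T@o["force"],2))
E
python3 s.py
```

```text
t 4.65
position [0.5007, -0.2248, 0.3163]
ee_rot [[-0.7399, 0.6727, -0.0002], [0.6727, 0.7399, -0.0002], [-0.0, -0.0002, -1.0]]
force [-1.6908, -0.1417, 1.0856]
moment [-0.1184, 0.2257, 0.1073]
finger_gap 0.013
finger_force 69.0272
yaw 137.72098160040963 force tool [ 1.16 -1.24 -1.09]
```

play_rows --increments '[[[0,-0.1,0],[0,0,-5]],[[0,-0.3,0],[0,0,-10]],[[-0.1,-0.4,0],[0,0,-15]],[[-0.1,-0.5,0],[0,0,-20]],[[-0.1,-0.5,0],[0,0,-22]],[[-0.1,-0.5,0],[0,0,-22]]]'

```text
t: 5.4
position: [0.5005, -0.2252, 0.3162]
ee_rot: [[-0.937, 0.348, -0.0], [0.348, 0.937, -0.0], [0.0, -0.0, -1.0]]
force: [-1.6, -1.2, 1.6]
finger_gap: 0.0126
finger_force: 69.0
```

```bash
python3 s.py
```

```text
t 5.4
position [0.5005, -0.2252, 0.3162]
ee_rot [[-0.9375, 0.348, -0.0001], [0.348, 0.9375, -0.0002], [0.0, -0.0003, -1.0]]
force [-1.6448, -1.2031, 1.6233]
moment [-0.171, 0.364, 0.0348]
finger_gap 0.0126
finger_force 69.0217
yaw 159.6339910197406 force tool [ 1.12 -1.7  -1.62]
```

play_rows --increments '[[[0,0,0],[0,0,-2]],[[0,-0.1,0],[0,0,-4]],[[0,-0.1,0],[0,0,-6]],[[0,-0.1,0],[0,0,-6]]]'

```text
t: 5.9
position: [0.5004, -0.2253, 0.3162]
ee_rot: [[-0.969, 0.246, -0.0], [0.246, 0.969, -0.0], [0.0, -0.0, -1.0]]
force: [-1.6, -0.7, 1.4]
finger_gap: 0.0127
finger_force: 69.7
```

```bash
python3 s.py
```

```text
t 5.9
position [0.5004, -0.2253, 0.3162]
ee_rot [[-0.9693, 0.246, -0.0001], [0.246, 0.9693, -0.0001], [0.0001, -0.0001, -1.0]]
force [-1.6491, -0.7399, 1.3645]
moment [-0.1903, 0.4276, -0.9253]
finger_gap 0.0127
finger_force 69.6617
yaw 165.75667937322396 force tool [ 1.42 -1.12 -1.36]
```

play_rows --increments '[[[0,0.1,0],[0,0,3]],[[0,0.1,0],[0,0,5]],[[0,0.1,4],[0,0,5]],[[0,0.1,8],[0,0,5]],[[0,0.1,12],[0,0,5]],[[0,0.1,16],[0,0,5]],[[0,0.1,19],[0,0,5]],[[0,0.1,22],[0,0,5]]]'

```text
t: 6.9
position: [0.5005, -0.2251, 0.294]
ee_rot: [[-0.944, 0.33, -0.0], [0.33, 0.944, -0.0], [0.0, -0.0, -1.0]]
force: [-1.1, -1.6, 1.2]
finger_gap: 0.0129
finger_force: 69.1
```

```bash
python3 s.py; python3 -c "
from h import *
s=read_camera('side');cv2.imwrite('pics/s2.png',cv2.resize(s[190:345,205:320],None,fx=3.8,fy=3.8,interpolation=cv2.INTER_CUBIC))"
```

```text
t 6.9
position [0.5005, -0.2251, 0.294]
ee_rot [[-0.9441, 0.3297, -0.0], [0.3297, 0.9441, -0.0], [0.0, -0.0001, -1.0]]
force [-1.1427, -1.5781, 1.2319]
moment [-0.2701, 0.4352, -0.0245]
finger_gap 0.0129
finger_force 69.0722
yaw 160.75074459092463 force tool [ 0.56 -1.87 -1.23]
```

View pics/s2.png

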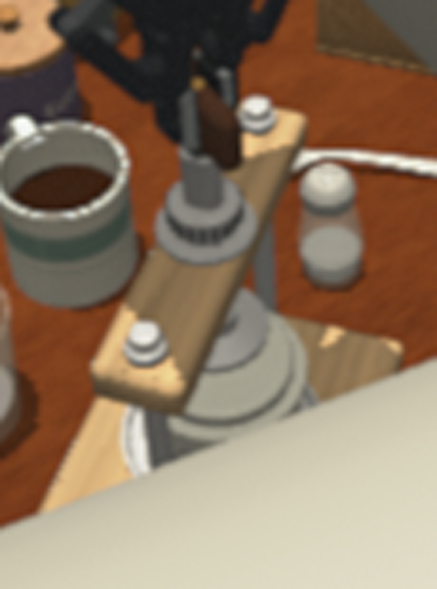

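Run:
```python
from h import *
a=np.linspace(0,2*np.pi,361)
ax=np.array([.5009,-.2265])
def right(r,z):
    P=np.array([proj("side",np.r_[ax+r*np.array([np.cos(t),np.sin(t)]),z]) for t in a]);i=P[:,0].argmax();j=P[:,1].argmax();return P[i],P[j]
def crop(p): return np.round((p-[205,190])*3.8,0)
for z in (.09,.1,.11,.12,.13,.14): print(z,"foot R",crop(right(.03,z)[0]),"lid R,bottom",*map(crop,right(.041,z)))
print("rim .086",*map(crop,right(.0485,.086)), "foot bottom pts")
```

```text
0.09 foot R [272. 361.] lid R,bottom [292. 361.] [214. 423.]
0.1 foot R [272. 349.] lid R,bottom [292. 350.] [213. 412.]
0.11 foot R [271. 338.] lid R,bottom [291. 338.] [212. 401.]
0.12 foot R [271. 326.] lid R,bottom [291. 327.] [211. 389.]Traceback (most recent call last):
  File "<stdin>", line 7, in <module>
  File "<stdin>", line 5, in right
  File "h.py", line 13, in proj
    R,t,K=cam(n);v=K@(R@X+t);return v[:2]/v[2]
          ~~~^^^
  File "h.py", line 4, in cam
    c=camera_info(n); f=210/np.tan(np.radians(c["fovy"]/2)); return c["R"],c["t"],np.array([[f,0,c["cx"]],[0,f,c["cy"]],[0,0,1]])
ValueError: time passes only in moves, steps and waits
```

play_rows --increments '[[[0,0,2],[0,0,0]],[[0,0,4],[0,0,0]],[[0,0,5],[0,0,0]]]'

```text
t: 7.32
position: [0.5005, -0.2252, 0.2891]
ee_rot: [[-0.944, 0.33, -0.0], [0.33, 0.944, -0.0], [0.0, -0.0, -1.0]]
force: [-2.1, -0.9, 1.2]
finger_gap: 0.013
finger_force: 68.9
```

```bash
python3 -c "
from h import *
print(get_obs()['force'])
s=read_camera('side');cv2.imwrite('pics/s3.png',cv2.resize(s[255:310,240:300],None,fx=10,fy=10,interpolation=cv2.INTER_CUBIC))"
```

```text
[-2.09960726 -0.92604206  1.21852491]
```

View pics/s3.png

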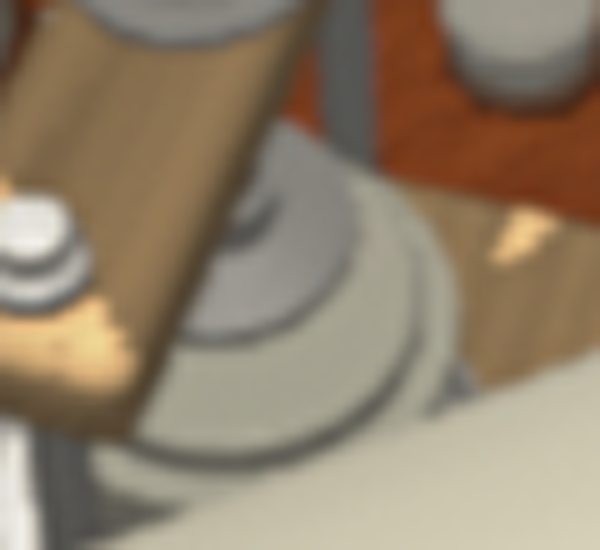

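play_rows --increments '[[[0,0,2],[0,0,0]],[[0,0,4],[0,0,0]],[[0,0,6],[0,0,0]],[[0,0,8],[0,0,0]]]'

```text
t: 7.88
position: [0.5005, -0.2252, 0.281]
ee_rot: [[-0.944, 0.33, -0.0], [0.33, 0.944, -0.0], [0.0, -0.0, -1.0]]
force: [-1.3, -0.6, 1.3]
finger_gap: 0.0127
finger_force: 69.0
```

```bash
python3 -c "
from h import *
print(get_obs()['force'])
s=read_camera('side');cv2.imwrite('pics/s4.png',cv2.resize(s[255:310,240:300],None,fx=10,fy=10,interpolation=cv2.INTER_CUBIC))"
```

```text
[-1.26124461 -0.56466437  1.34740553]
```

View pics/s4.png

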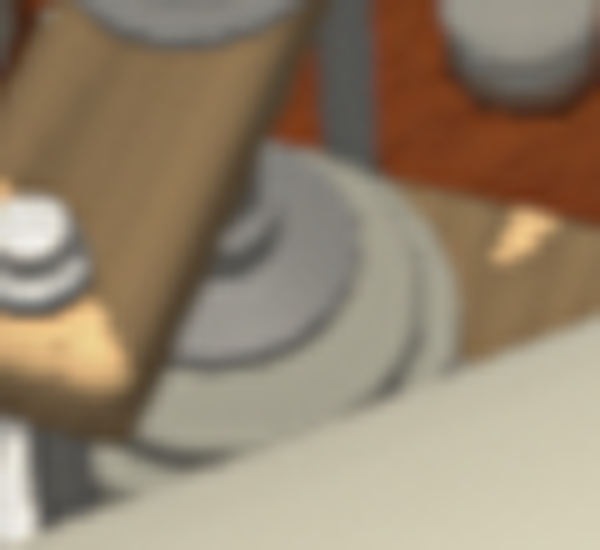

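play_rows --increments '[[[0,0,2],[0,0,0]],[[0,0,4],[0,0,0]],[[0,0,6],[0,0,0]]]'

```text
t: 8.3
position: [0.5005, -0.2252, 0.2751]
ee_rot: [[-0.944, 0.33, -0.0], [0.33, 0.944, -0.0], [0.0, -0.0, -1.0]]
force: [-0.7, -1.2, 2.6]
finger_gap: 0.013
finger_force: 69.0
```

play_rows --increments '[[[0,0,1],[0,0,0]],[[0,0,1.5],[0,0,0]]]'

```text
t: 8.55
position: [0.5005, -0.2252, 0.2737]
ee_rot: [[-0.944, 0.33, -0.0], [0.33, 0.944, -0.0], [0.0, -0.0, -1.0]]
force: [-0.9, -0.5, 1.3]
finger_gap: 0.0124
finger_force: 69.0
```

play_rows --increments '[[[0,0,1],[0,0,0]],[[0,0,1.5],[0,0,0]]]'

```text
t: 8.8
position: [0.5005, -0.2252, 0.2724]
ee_rot: [[-0.944, 0.33, 0.0], [0.33, 0.944, -0.0], [-0.0, -0.0, -1.0]]
force: [-2.5, -1.2, 5.8]
finger_gap: 0.0126
finger_force: 69.7
```

```bash
python3 s.py|grep -E "force|mom|pos"
```

```text
position [0.5005, -0.2252, 0.2724]
force [-2.5064, -1.1604, 5.79]
moment [-0.2054, 0.5257, -0.0306]
finger_force 69.7184
yaw 160.74684829082088 force tool [ 1.98 -1.92 -5.79]
```

play_rows --increments '[[[0,0,0.3],[0,0,0]],[[0,0,0.5],[0,0,0]],[[0,0,0.5],[0,0,0]]]'

```text
t: 9.18
position: [0.5006, -0.2252, 0.2722]
ee_rot: [[-0.944, 0.33, 0.001], [0.33, 0.944, -0.001], [-0.001, -0.0, -1.0]]
force: [-1.9, -1.5, 6.1]
finger_gap: 0.013
finger_force: 69.9
```

play_rows --increments '[[[0,0,0.4],[0,0,0]],[[0,0,0.7],[0,0,0]],[[0,0,0.7],[0,0,0]]]'

```text
t: 9.55
position: [0.5006, -0.2252, 0.2719]
ee_rot: [[-0.944, 0.33, 0.001], [0.33, 0.944, -0.001], [-0.001, -0.0, -1.0]]
force: [-2.1, 0.1, 9.7]
finger_gap: 0.0129
finger_force: 70.4
```

play_rows --increments '[[[0,0,0.5],[0,0,0]],[[0,0,0.9],[0,0,0]],[[0,0,0.9],[0,0,0]],[[0,0,0.9],[0,0,0]]]'

```text
t: 10.05
position: [0.5007, -0.2253, 0.2714]
ee_rot: [[-0.944, 0.33, 0.002], [0.33, 0.944, -0.001], [-0.002, -0.001, -1.0]]
force: [-3.5, 0.3, 14.4]
finger_gap: 0.0133
finger_force: 71.0
```

```bash
python3 s.py|grep -E "force|mom|pos"
```

```text
position [0.5007, -0.2253, 0.2714]
force [-3.4793, 0.2687, 14.3646]
moment [0.0584, 0.8336, -0.0533]
finger_force 71.0186
yaw 160.7503110550823 force tool [  3.35  -0.9  -14.37]
```

play_rows --increments '[[[0,0.1,0],[0,0,5]],[[0,0.3,0],[0,0,10]],[[-0.1,0.4,0],[0,0,15]],[[-0.1,0.5,0],[0,0,20]],[[-0.2,0.6,0],[0,0,25]],[[-0.2,0.75,0],[0,0,30]],[[-0.2,0.75,0],[0,0,30]]]'

```text
t: 10.92
position: [0.5011, -0.2246, 0.2714]
ee_rot: [[-0.652, 0.759, 0.002], [0.759, 0.652, -0.001], [-0.002, 0.0, -1.0]]
force: [-3.0, -0.0, 14.0]
finger_gap: 0.0129
finger_force: 70.9
```

```bash
python3 s.py|grep -E "force|mom|pos"
```

```text
position [0.5011, -0.2246, 0.2714]
force [-3.0329, -0.0015, 14.0473]
moment [-0.0409, 0.9038, -0.0773]
finger_force 70.9293
yaw 130.66725151144288 force tool [  1.95  -2.3  -14.05]
```

play_rows --increments '[[[0,0.1,0],[0,0,5]],[[0,0.3,0],[0,0,10]],[[-0.1,0.4,0],[0,0,15]],[[-0.1,0.5,0],[0,0,20]],[[-0.2,0.6,0],[0,0,25]],[[-0.2,0.6,0],[0,0,25]]]'

```text
t: 11.68
position: [0.5017, -0.2242, 0.2714]
ee_rot: [[-0.27, 0.963, 0.002], [0.963, 0.27, -0.001], [-0.001, 0.001, -1.0]]
force: [-3.6, 0.8, 15.0]
finger_gap: 0.013
finger_force: 70.9
```

```bash
python3 s.py|grep -E "force|mom|pos"
```

```text
position [0.5017, -0.2242, 0.2714]
force [-3.5531, 0.8061, 15.0118]
moment [0.1229, 0.8367, 0.016]
finger_force 70.9179
yaw 105.68061749903616 force tool [  1.72  -3.18 -15.02]
```

play_rows --increments '[[[0,0,0],[0,0,2]],[[0,0,0],[0,0,4]]]'

```text
t: 11.92
position: [0.5017, -0.2243, 0.2714]
ee_rot: [[-0.203, 0.979, 0.002], [0.979, 0.203, -0.001], [-0.001, 0.001, -1.0]]
force: [-2.7, 0.5, 14.2]
finger_gap: 0.0128
finger_force: 71.0
```

```bash
python3 s.py|grep -E "force|mom|pos"
```

```text
position [0.5017, -0.2243, 0.2714]
force [-2.6569, 0.5461, 14.2185]
moment [0.1874, 0.7062, 0.3744]
finger_force 71.0385
yaw 101.7060551187461 force tool [  1.06  -2.47 -14.22]
```

play_rows --increments '[[[0,0,0],[0,0,3]],[[0,0.1,0],[0,0,6]],[[0,0.2,0],[0,0,8]],[[0,0.2,0],[0,0,10]]]'

```text
t: 12.42
position: [0.502, -0.2242, 0.2714]
ee_rot: [[-0.03, 1.0, 0.002], [1.0, 0.03, -0.001], [-0.001, 0.002, -1.0]]
force: [-3.6, 0.7, 14.0]
finger_gap: 0.0129
finger_force: 71.2
```

```bash
python3 s.py|grep -E "force|mom|pos"
```

```text
position [0.502, -0.2242, 0.2714]
force [-3.6374, 0.7316, 14.0051]
moment [0.0249, 0.8645, 0.4392]
finger_force 71.1654
yaw 91.71037006690108 force tool [  0.82  -3.59 -14.01]
```

play_rows --increments '[[[0,0,0],[0,0,0]],[[0,0,0],[0,0,0]],[[0,0.1,0],[0,0,3]],[[0,0.1,0],[0,0,6]]]' --grip 1 --newtons 115

```text
t: 12.92
position: [0.5022, -0.2242, 0.2714]
ee_rot: [[0.075, 0.997, 0.002], [0.997, -0.075, -0.001], [-0.001, 0.002, -1.0]]
force: [-4.1, -0.2, 13.1]
finger_gap: 0.0123
finger_force: 112.6
```

```bash
python3 s.py|grep -E "force|mom|pos"; python3 -c "
from h import *
s=read_camera('side');cv2.imwrite('pics/s5.png',cv2.resize(s[180:300,205:320],None,fx=4.8,fy=4.8,interpolation=cv2.INTER_CUBIC))"
```

```text
position [0.5022, -0.2242, 0.2714]
force [-4.1131, -0.1791, 13.1367]
moment [0.0414, 0.8915, 0.3831]
finger_force 112.6256
yaw 85.68363104456607 force tool [ -0.5   -4.06 -13.14]
```

View pics/s5.png

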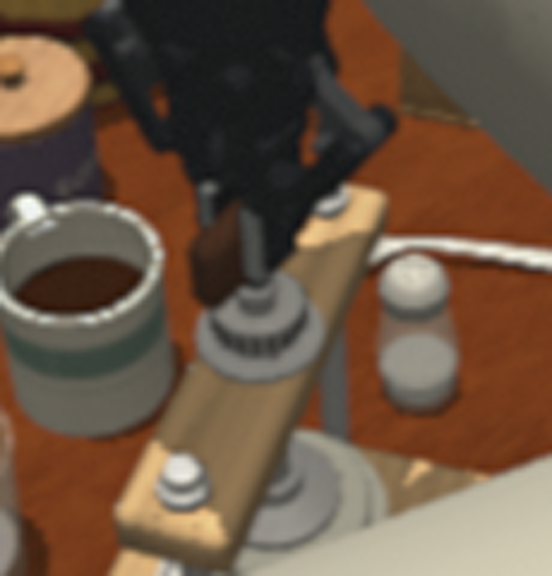

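```bash
python3 -c "
from h import *
s=read_camera('wrist');cv2.imwrite('pics/w2full.png',s);cv2.imwrite('pics/w2.png',cv2.resize(s[100:400,100:460],None,fx=2,fy=2,interpolation=cv2.INTER_CUBIC))"
```

```text
(no output)
```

View pics/w2.png

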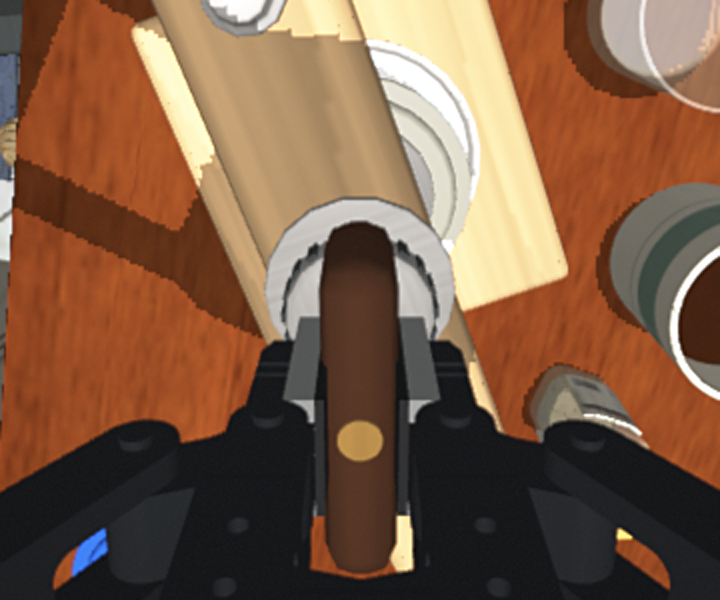

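play_rows --increments '[[[0,0,-0.5],[0,0,0]],[[0,0,-1],[0,0,0]],[[0,0,-1.5],[0,0,0]],[[0,0,-1.5],[0,0,0]]]'

```text
t: 13.52
position: [0.502, -0.2243, 0.2716]
ee_rot: [[0.074, 0.997, 0.0], [0.997, -0.074, -0.0], [-0.0, 0.0, -1.0]]
force: [2.5, -0.8, 0.9]
finger_gap: 0.0122
finger_force: 112.6
```

```bash
python3 s.py|grep -E "force|mom|pos"
```

```text
position [0.502, -0.2243, 0.2716]
force [2.4979, -0.8192, 0.8959]
moment [-0.2924, -0.3878, 0.1637]
finger_force 112.5595
yaw 85.75426584599833 force tool [-0.63  2.55 -0.89]
```

play_rows --increments '[[[0,0,0],[0,0,0]],[[0,0,0],[0,0,0]],[[0,0,0],[0,0,0]],[[0,0,0],[0,0,0]],[[0,0,0],[0,0,0]],[[0,0,0],[0,0,0]],[[0,0,0],[0,0,0]],[[0,0,0],[0,0,0]]]' --grip -1

```text
t: 14.52
position: [0.5018, -0.2242, 0.2716]
ee_rot: [[0.074, 0.997, -0.0], [0.997, -0.074, -0.0], [-0.0, -0.0, -1.0]]
force: [-0.1, -0.4, -0.2]
finger_gap: 0.0852
finger_force: 0.0
```

play_rows --increments '[[[0,0,-20],[0,0,0]],[[0,0,-60],[0,0,0]],[[0,0,-110],[0,0,0]],[[0,0,-140],[0,0,0]],[[0,0,-140],[0,0,0]],[[0,0,-140],[0,0,0]]]'

```text
t: 15.28
position: [0.5018, -0.2242, 0.4107]
ee_rot: [[0.074, 0.997, -0.001], [0.997, -0.074, 0.0], [0.0, -0.001, -1.0]]
force: [0.4, -0.7, -0.1]
finger_gap: 0.085
finger_force: 0.0
```

```bash
python3 s.py|grep -E "^t|force|pos|gap"; python3 -c "
from h import *
s=read_camera('wrist');cv2.imwrite('pics/w3.png',s)"
```

```text
t 15.275
position [0.5018, -0.2242, 0.4107]
force [0.3804, -0.7033, -0.112]
finger_gap 0.085
finger_force 0.0
yaw 85.75032535826652 force tool [-0.67  0.43  0.11]
```

View pics/w3.png

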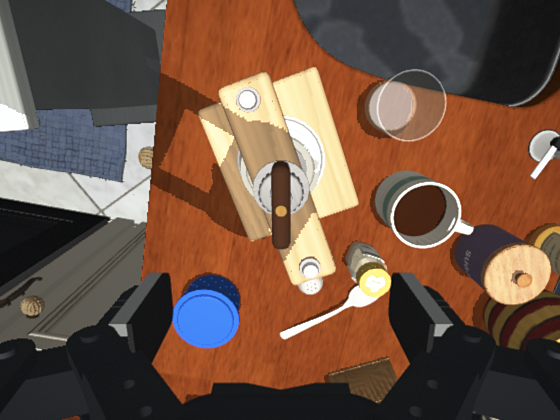

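The handle has stayed turned, vertical at (281,207) and about 20° past the bridge. The gripper is clear and the objects around the press are where they were, so I'm handing in.

```bash
python3 -c "
from rig import *
print(hand_in())"
```

```text
the job is handed in; nothing more can be done
None
```

I handed the job in: the lock was freed, the foot pressed on the lid with about 13 N, the handle turned back about 1.3 rad to lock, and the gripper pulled clear. After release I could only estimate the foot's load, at 11–13 N, and `hand_in()` gave no verdict.

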